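# Set the rotary table to its zero line and clamp it

## Robot

A 6-joint arm with a two-finger parallel gripper is mounted at the origin on the work surface. World frame = base frame: x ahead of the robot, y to its left, z up, the work surface at z = 0. Lengths are in m, angles in rad, forces in N, time in s.
With the tool pointing down it reaches from about 0.35 to 0.875 m from the base axis. Payload 4.2 kg.
Tool frame: the origin (TCP) lies on the centre line of the jaws, within the pads' length; the fingertips stand bot.tip_extent ahead of it and the grasp point (between the pads) lies 5 mm behind it (bot.tip_extent is the distance from the TCP to the fingertips, in m); z points along the fingers, y is the line along which they close (so a half turn about z gives the same grasp; the last joint's range is limited). The gripper opens to 87 mm and grips with 3 to 60 N. Pads are 19 mm wide; open, the fingers measure 117 mm over their backs; the gripper's body (75 mm by 190 mm) begins 51 mm behind the grasp point.
Start: joints at [-0.909, 0.385, 0.008, 0, -1.194, -0.259], TCP at [0.245, -0.575, 0.237] pointing down, gripper open.
Joint ranges: [-3.14, 3.14], [-1.21, 2.06], [-1.07, 1.41], [-3.16, 2.05], [-2.99, -0.16], [-3.1, 3.1]. Speed limits (rad/s): [2.79, 2.79, 3.14, 3.14, 3.14, 3.14].

## Interface

Orientations are given as a unit quaternion [w, x, y, z].
In Python, from workcell import bot gives the robot as it stands.
- The arm moves only by the shell command python3 -m handwheel 'ROWS' [FORCE]. ROWS is JSON, a list of rows, each an object of numbers: "dx", "dy", "dz": the shift along the tool's x, y, z each as a share of 2 cm, from -1 to 1; "twist": the turn about the tool's z as a share of 0.08 rad, from -1 to 1; "hand": the opening, from -1 (shut) to 1 (fully open), so that 0 is half open. In form: [{"dx": .., "dy": .., "dz": .., "twist": .., "hand": ..}, ...]. A call has 1 to 5 rows; each row shifts and turns the commanded pose from where the row before left it, along the tool's axes as they then stand; what a row does not reach is not made up. A row lasts 1/12 s, in which the tool goes at most 41.7 mm and 7.16 degrees, less where a joint would pass 70% of its speed; a pose out of reach is approached as far as the arm can. A call with a number of a shift or a turn outside -1 to 1 is refused whole. A call with a gripper value outside its range is refused whole. The fingers move at their own pace and stop on an object; FORCE is the grip in N (left out, the last holds). Time passes only in rows, so rows that do not move let the fingers close. It gives the time, the measured TCP pose, the force, the opening and the grip force at its end, in the units of the state.
- bot.get_obs(): the state, without advancing time (a new reading comes with each control period).
- bot.camera(name): name is "scene" or "top" or "wrist"; returns a dict with "image" (420x560x3 uint8, blue, green, red), "camera_matrix" (3x3 intrinsics, pixels), "extrinsics" (4x4, takes a point from camera to world coordinates); the wrist camera has in their place "tool_from_camera" (4x4, takes a point from camera to tool coordinates, whose origin is the TCP and whose axes are the flange's). Camera axes: x right, y up, looking along -z (the intrinsics and any distortion apply to the point x, -y, -z); pixel columns grow to the right and rows downward; lengths in m; the calibration is good to about 2 mm. A picture is of the moment at which its call begins: read the wrist's pose just before it. There is no depth.
- bot.close_job(): hands the job in; it is judged then, once.
The state is a dict: "time_s": time; "joint_positions": joint angles; "joint_vel": joint speeds; "tau": joint torques, N m; "tcp_pos": TCP position; "ee_rot": TCP orientation; "wrist_force": force on the tool from outside, world axes, zero at the start; "torque": the same for the moment, N m; "gripper_width": finger opening in m; "grasp_force": force on a finger pad.
Only numpy, scipy, OpenCV 4.12 (cv2) and the standard library are available. Lean on these libraries where they do the work, as an engineer would, in place of code of your own. Each camera call takes 0.05 s, during which the arm holds its last target. There are 200 camera calls.

## Task

Turn the rotary table, pushing gently on a chuck jaw with the fingertips, until the index mark on its round platen lines up with the zero line of the fixed scale (the long, thick line in the middle). Then press the clamp lever all the way down so that the table is locked at zero. Grip and lift nothing, and leave the gauges and tools around it where they are.

Things in the scene. Friction and masses are not known exactly. Their poses are not given: they have to be found in the camera images.
- rotary_base: fixed base of the rotary table, a dark cast cylinder 240 mm across, 62 mm high, with a bright graduated ring on top. Bolted down by two lugs, 16 mm high, reaching 150 mm from the axis at its +x and -x sides. Origin on the granite at the upright turning axis; its +x axis points from there to the zero line, its +y axis to the clamp lever
- zero_line (a point): inner end of the zero line on the fixed graduated ring, 100 mm from the turning axis, 62.5 mm above the granite. The scale has dark lines every 10 degrees, to 60 degrees either side of zero: thin ones 7 mm long (12 mm at 30 and 60 degrees); the zero line in the middle is 19 mm long and 6 mm thick
- rotary (a joint): angle of the turning part (platen, chuck, jaws and bush) against the base, rad, growing counterclockwise seen from above; 0 when the index mark stands exactly at the zero line, 0.5 to 1.6 at the start. It turns either way with a drag of 0.3 Nm (about 5 N at a jaw), stays where it is left, and coasts a degree or so if pushed fast. It weighs 4 kg: meet a jaw at 3 cm/s or less, faster is a knock. With the clamp lever down a brake holds it
- index_mark (a point): outer end of the index mark, the one dark radial line on the bright turning platen (30 mm long, 6 mm wide), 99 mm from the turning axis, 68.5 mm above the granite. The platen is 198 mm across, its top 68 mm above the granite
- chuck_centre (a point): point on the turning axis at the face of the three-jaw chuck, 118 mm above the granite. The chuck is 125 mm across and turns with the platen; the jaws stand up from its face, and an aluminium bush 56 mm across is clamped between them, its top at 154 mm
- jaw1 (a point): point on top of the first dark chuck jaw, 146 mm above the granite (28 mm above the chuck face), 62 mm from the turning axis, 60 degrees counterclockwise from the index mark. Each jaw is 16 mm wide with flat upright sides parallel to the radius through its middle; the high part reaches from 46 to 74 mm from the axis, and a step 134 mm high from there in to 28 mm
- jaw2 (a point): the same point on the second jaw, 180 degrees from the index mark
- jaw3 (a point): the same point on the third jaw, 300 degrees counterclockwise (seen from above) from the index mark
- clamp_lever (a joint): angle by which the clamp lever has been pressed down, rad: 0 to 0.1 at the start, 0.95 at its stop. At value q the lever's arm stands 0.90 - q rad above level, so it is just below level when fully down. The brake bites from about 0.4 on; pressing then takes 10 to 18 N on the ball. At the stop it stays down by itself, and higher up it stays where it is left
- lever_axis (a point): centre of the lever's level axis in a housing on the base, 140 mm from the turning axis on the base's +y side, 62 mm above the granite. The lever points away from the turning axis and swings in the upright plane of the base's y axis; its ball moves down and outwards as it is pressed
- lever_ball (a point): centre of the black ball, 24 mm across, at the end of the clamp lever, 85 mm from the lever's axis; about 129 mm above the granite at the start, about 58 mm when fully down
- ring_gauge: bystander: plain steel ring gauge lying flat, 60 mm outside, 34 mm bore, 20 mm high; origin at the centre of its underside
- v_block: bystander: steel V-block, 60 x 50 mm, 45 mm high; origin at the centre of its underside
- chuck_key: bystander: T-handled chuck key lying flat, about 105 mm long, cross bar 110 mm, 14 mm high; origin on the table under its shaft
- plug_gauge: bystander: double-ended plug gauge lying flat, 101 mm long, 14 mm thick; origin on the table under its middle
- ref_sphere: bystander: white reference sphere (25 mm) on a steel post with a 48 mm round foot, 99 mm high; origin at the centre of its underside
- parallel_block: bystander: steel block 25 x 50 mm, 75 mm high, with rows of holes; origin at the centre of its underside
- micrometer: bystander: outside micrometer lying flat, about 150 mm long, 14 mm high; origin on the table inside its C-shaped frame
- square: bystander: engineer's square standing on its 70 x 18 mm stock, blade 100 mm high; origin under the middle of the stock

How it is judged:
On the way:
1. the index mark stands at the zero line, within 2.5 degrees, and the table is at rest, while the clamp lever is still up (value of joint rotary between -0.045 and 0.045 rad and value of joint clamp_lever below 0.3 rad and velocity of joint rotary between -0.03 and 0.03 rad/s), for 0.3 s.
At the end, for the whole second after the job is handed in: The index mark is within 2.5 degrees (0.045 rad, about 4.5 mm at the rim) of the zero line, the clamp lever is pressed down to at least 0.85 of its 0.95 rad, and the table is at rest (value of joint rotary between -0.045 and 0.045 rad and value of joint clamp_lever above 0.85 rad and velocity of joint rotary between -0.02 and 0.02 rad/s); the robot touches nothing.
It fails at once if the rotary table is pushed or squeezed with more than 40 N (contact force between the fingers and rotary above 40 N).
It fails at once if the clamp lever is pressed or squeezed with more than 60 N (contact force between the fingers and clamp_lever above 60 N).
It fails at once if a gauge or tool lying around the rotary table is moved by more than 15 mm or lifted (distance of any of ring_gauge, v_block, chuck_key, plug_gauge, ref_sphere, parallel_block, micrometer, square from where it was at the start of the episode above 0.015 m).
It also fails if it takes over 51 s, if anything falls off the work surface, if the arm or the gripper's body presses on something with over 40 N, if the wrist force passes 120 N, or if a joint passes its speed limit or range.

## Working session

There is one attempt and no reset: what is moved stays moved. The work goes in short steps, Python scripts to look and compute and a shell command to move; the robot and the scene stay as the last step left them, time stands still between calls to the robot, and variables do not carry over. Pictures are saved under pics/ and viewed, at most 10 in all, crops included, and the job is handed in when it is done.

```bash
mkdir -p pics
python3 - <<'E'
from workcell import bot
import cv2
print(bot.get_obs(), bot.tip_extent)
for n in("scene","top"):
    c=bot.camera(n); cv2.imwrite(f"pics/{n}0.png",c["image"]); print(n,c["camera_matrix"],c["extrinsics"],[k for k in c])
E
```

```text
{'time_s': 0.0, 'joint_positions': array([-9.09390230e-01,  3.85538879e-01,  6.65340805e-03, -4.90147446e-04,
       -1.19403128e+00, -2.58579262e-01]), 'joint_vel': array([ 7.22736172e-05, -5.49565211e-04, -1.47890030e-03, -9.73791303e-05,
       -6.02561403e-04, -1.58456321e-03]), 'tau': array([ 3.28219257e-04, -3.90663171e+01,  1.87397611e+01,  4.21972409e+00,
        1.10269157e-02, -2.03938471e-04]), 'tcp_pos': array([ 0.24479353, -0.57444628,  0.23548237]), 'ee_rot': array([-2.66561122e-04, -1.99965677e-01,  9.79802303e-01,  1.05113405e-03]), 'wrist_force': array([-0.51063541,  0.23904814, -0.75368415]), 'torque': array([-0.01896609, -0.01845883, -0.00217343]), 'grasp_force': 0.0, 'gripper_width': 0.08684089875953108} 0.014
scene [[396.52966544   0.         284.42680872]
 [  0.         396.52966544 203.96842182]
 [  0.           0.           1.        ]] [[-0.17880944 -0.70666514  0.6845813   1.24717412]
 [ 0.98387257 -0.12511326  0.12783365  0.08970784]
 [-0.00468538  0.69639863  0.71763988  0.84908116]
 [ 0.          0.          0.          1.        ]] ['image', 'camera_matrix', 'extrinsics']
top [[419.23800982   0.         280.06811808]
 [  0.         419.23800982 206.76793223]
 [  0.           0.           1.        ]] [[ 1.19526052e-02  9.83205615e-01 -1.82109454e-01  3.35075732e-01]
 [-9.99928306e-01  1.18838434e-02 -1.46882390e-03 -4.20118607e-02]
 [ 7.20004324e-04  1.82113955e-01  9.83277168e-01  1.26771377e+00]
 [ 0.00000000e+00  0.00000000e+00  0.00000000e+00  1.00000000e+00]] ['image', 'camera_matrix', 'extrinsics']
```

View pics/top0.png

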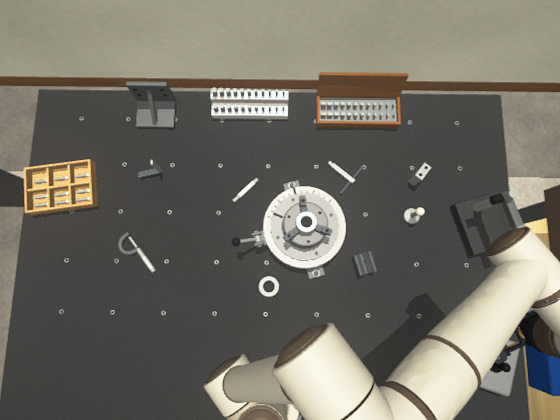

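View pics/scene0.png

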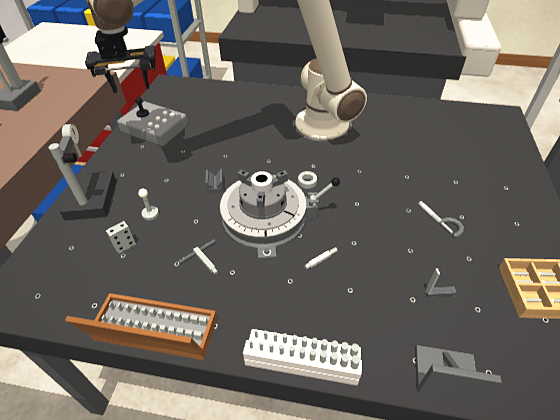

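The top view shows the table centred near (305,225), its +x lug near (292,187), and the lever ball at (236,241). A dark index mark may be near (278,214). I'll zoom in on it.

```bash
cat > h.py <<'E'
import numpy as np, cv2
from workcell import bot
def ray(c,uv,T=None):
    K=c["camera_matrix"];E=c["extrinsics"] if T is None else T
    d=np.linalg.inv(K)@[uv[0],uv[1],1.]; return E[:3,3],E[:3,:3]@(d*[1,-1,-1])
def onz(c,uv,z,T=None):
    o,d=ray(c,uv,T); return o+d*(z-o[2])/d[2]
def tri(rs):
    A=sum(np.eye(3)-np.outer(d,d)/(d@d) for o,d in rs); b=sum((np.eye(3)-np.outer(d,d)/(d@d))@o for o,d in rs)
    return np.linalg.solve(A,b)
def proj(c,p):
    E=c["extrinsics"];q=E[:3,:3].T@(np.array(p)-E[:3,3]);q=c["camera_matrix"]@(q*[1,-1,-1]);return q[:2]/q[2]
E
python3 - <<'E'
import cv2,numpy as np
a=cv2.imread("pics/top0.png")[170:290,220:360]; b=cv2.imread("pics/scene0.png")[160:260,205:350]
a=cv2.resize(a,None,fx=5,fy=5,interpolation=2); cv2.imwrite("pics/a.png",a)
b=cv2.resize(b,None,fx=5,fy=5,interpolation=2); cv2.imwrite("pics/b.png",b)
E
```

```text
(no output)
```

View pics/a.png

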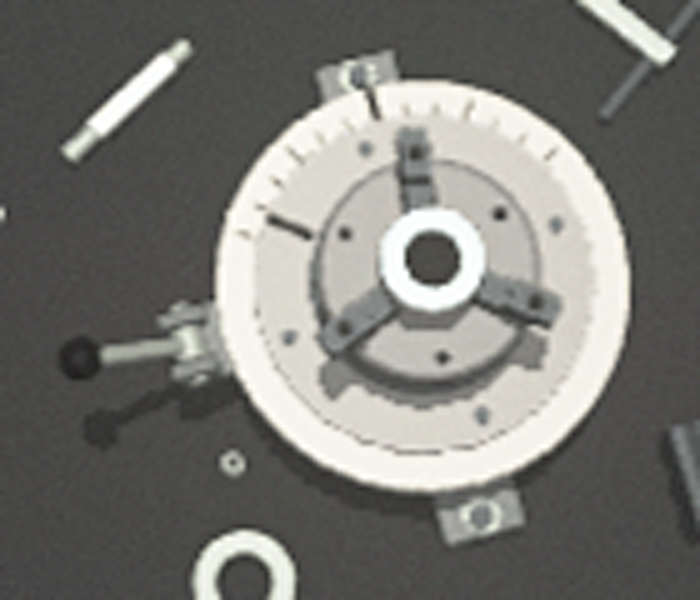

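View pics/b.png

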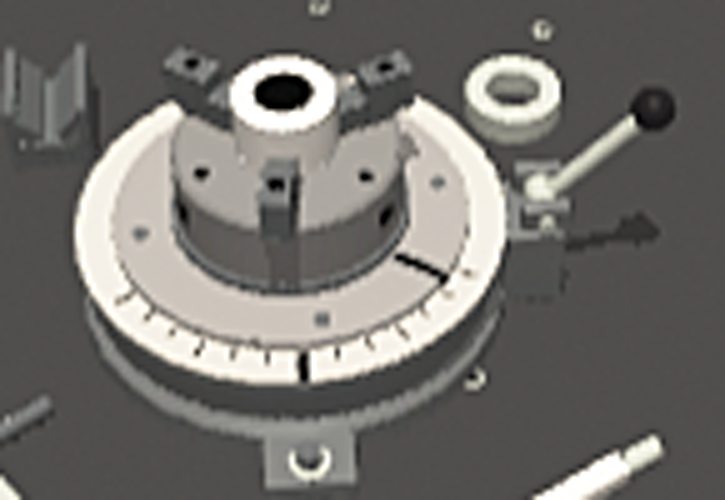

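The crops show these features:

| Feature | Top crop | Scene crop |
|---|---|---|
| Zero line, inner end | (377,118) | (303,352) |
| Index mark, outer end | (268,218) | (446,279) |
| Bush centre | (432,258) | (282,92) |
| Ball | (80,358) | (653,108) |

The jaws in the top crop are at (413,150), (345,328) and (535,302).

```bash
cat > m.py <<'E'
from h import *
t=bot.camera("top"); s=bot.camera("scene")
T=lambda x,y:((x+.5)/5-.5+220,(y+.5)/5-.5+170)
S=lambda x,y:((x+.5)/5-.5+205,(y+.5)/5-.5+160)
P={}
for n,a,b,z in [("zero",(377,118),(303,352),.0625),("index",(268,218),(446,279),.0685),("bush",(432,258),(282,92),.154),("ball",(80,358),(653,108),.129),("jawT",(413,150),(276,182),.146),("jawL",(345,328),(385,66),.146),("jawR",(535,302),(190,64),.146)]:
    P[n]=tri([ray(t,T(*a)),ray(s,S(*b))]); print(n,P[n].round(4),onz(t,T(*a),z).round(4),onz(s,S(*b),z).round(4))
c=P["bush"]
for n in P: v=P[n]-c; print(n,np.degrees(np.arctan2(v[1],v[0])).round(1),np.hypot(v[0],v[1]).round(4))
c=bot.camera("wrist");print(c["tool_from_camera"],c["camera_matrix"])
E
python3 m.py
```

```text
zero [ 0.5991 -0.0831  0.0634] [ 0.5994 -0.0836  0.0625] [ 0.5983 -0.0828  0.0625]
index [ 0.5381 -0.019   0.0662] [ 0.538  -0.0205  0.0685] [ 0.54   -0.0171  0.0685]
bush [ 0.5027 -0.1107  0.1548] [ 0.5028 -0.1104  0.154 ] [ 0.5019 -0.1112  0.154 ]
ball [0.4495 0.08   0.1259] [0.4492 0.0795 0.129 ] [0.453  0.0801 0.129 ]
jawT [ 0.5629 -0.1006  0.1492] [ 0.5635 -0.1005  0.146 ] [ 0.5598 -0.1017  0.146 ]
jawL [ 0.4652 -0.0638  0.1475] [ 0.4654 -0.0642  0.146 ] [ 0.4635 -0.0638  0.146 ]
jawR [ 0.4807 -0.1666  0.1466] [ 0.4807 -0.1664  0.146 ] [ 0.48  -0.167  0.146]
zero 16.0 0.1003
index 68.9 0.0983
bush 0.0 0.0
ball 105.6 0.1979
jawT 9.5 0.061
jawL 128.7 0.0601
jawR -111.5 0.0601
[[-6.39200996e-04  9.65063582e-01  2.62015027e-01  7.16013749e-02]
 [ 9.99999791e-01  6.41405503e-04  7.71092058e-05 -7.99704251e-04]
 [-9.36425942e-05  2.62015022e-01 -9.65063790e-01 -1.47421853e-01]
 [ 0.00000000e+00  0.00000000e+00  0.00000000e+00  1.00000000e+00]] [[319.69301217   0.         283.5743781 ]
 [  0.         319.69301217 208.90685582]
 [  0.           0.           1.        ]]
```

Base yaw is about 15.8° and the rotary joint is at about +53°. The plan is to push jaw1 clockwise from its counterclockwise side using tool -x. First I turn the tool, shut the hand and travel high.

```bash
python3 -m handwheel '[{"twist":-0.86,"hand":-1},{"twist":-0.86,"hand":-1},{"twist":-0.86,"hand":-1},{"twist":-0.86,"hand":-1},{"hand":-1}]' 20
python3 -m handwheel '[{"dx":-0.5,"dy":0.28,"hand":-1},{"dx":-1,"dy":0.57,"hand":-1},{"dx":-1,"dy":0.57,"hand":-1},{"dx":-1,"dy":0.57,"hand":-1},{"dx":-1,"dy":0.57,"hand":-1}]'
```

```text
schema error: expected keys dx, dy, dz, twist, hand
schema error: expected keys dx, dy, dz, twist, hand
```

```bash
python3 -m handwheel '[{"dx":0,"dy":0,"dz":0,"twist":-0.86,"hand":-1},{"dx":0,"dy":0,"dz":0,"twist":-0.86,"hand":-1},{"dx":0,"dy":0,"dz":0,"twist":-0.86,"hand":-1},{"dx":0,"dy":0,"dz":0,"twist":-0.86,"hand":-1},{"dx":0,"dy":0,"dz":0,"twist":0,"hand":-1}]' 20
python3 -m handwheel '[{"dx":-0.5,"dy":0.28,"dz":0,"twist":0,"hand":-1},{"dx":-1,"dy":0.57,"dz":0,"twist":0,"hand":-1},{"dx":-1,"dy":0.57,"dz":0,"twist":0,"hand":-1},{"dx":-1,"dy":0.57,"dz":0,"twist":0,"hand":-1},{"dx":-1,"dy":0.57,"dz":0,"twist":0,"hand":-1}]'
```

```text
time_s: 0.67
tcp_pos: [0.245, -0.5748, 0.2364]
ee_rot: [-0.0, -0.333, 0.943, 0.0]
wrist_force: [0.8, -0.5, 0.3]
gripper_width: 0.0618
grasp_force: 0.0
time_s: 1.08
tcp_pos: [0.2832, -0.4769, 0.2364]
ee_rot: [0.0, -0.332, 0.943, 0.0]
wrist_force: [-0.6, -0.4, -0.0]
gripper_width: 0.0284
grasp_force: 0.0
```

```bash
for i in 1 2 3; do :; done
python3 -m handwheel '[{"dx":-1,"dy":0.57,"dz":0,"twist":0,"hand":-1},{"dx":-1,"dy":0.57,"dz":0,"twist":0,"hand":-1},{"dx":-1,"dy":0.57,"dz":0,"twist":0,"hand":-1},{"dx":-1,"dy":0.57,"dz":0,"twist":0,"hand":-1},{"dx":-1,"dy":0.57,"dz":0,"twist":0,"hand":-1}]' >/dev/null
python3 -m handwheel '[{"dx":-1,"dy":0.57,"dz":0,"twist":0,"hand":-1},{"dx":-1,"dy":0.57,"dz":0,"twist":0,"hand":-1},{"dx":-1,"dy":0.57,"dz":0,"twist":0,"hand":-1},{"dx":-1,"dy":0.57,"dz":0,"twist":0,"hand":-1},{"dx":-1,"dy":0.57,"dz":0,"twist":0,"hand":-1}]' >/dev/null
python3 -m handwheel '[{"dx":-1,"dy":0.57,"dz":0,"twist":0,"hand":-1},{"dx":-1,"dy":0.57,"dz":0,"twist":0,"hand":-1},{"dx":-1,"dy":0.57,"dz":0,"twist":0,"hand":-1},{"dx":-1,"dy":0.57,"dz":0,"twist":0,"hand":-1},{"dx":-1,"dy":0.57,"dz":0,"twist":0,"hand":-1}]' >/dev/null
python3 -m handwheel '[{"dx":-1,"dy":0.57,"dz":0,"twist":0,"hand":-1},{"dx":-1,"dy":0.57,"dz":0,"twist":0,"hand":-1},{"dx":-1,"dy":0.57,"dz":0,"twist":0,"hand":-1},{"dx":-0.4,"dy":0.2,"dz":0,"twist":0,"hand":-1},{"dx":0,"dy":0,"dz":0,"twist":0,"hand":-1}]'
python3 - <<'E'
from h import *
c=bot.camera("wrist"); cv2.imwrite("pics/w1.png",c["image"]); print(bot.get_obs()["tcp_pos"])
E
```

```text
time_s: 2.75
tcp_pos: [0.4386, -0.0833, 0.2366]
ee_rot: [0.0, -0.333, 0.943, 0.0]
wrist_force: [0.6, -0.6, 0.8]
gripper_width: 0.0006
grasp_force: 0.0
[ 0.43812004 -0.08420588  0.23651862]
```

View pics/w1.png

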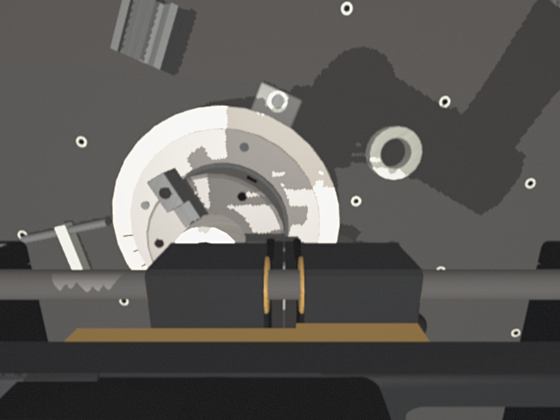

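The wrist view shows the closed fingers in the middle, just off the chuck, with jaw2 clear at (172,195). Next is the descent to tip height 128 mm.

```bash
python3 -m handwheel '[{"dx":0,"dy":0,"dz":1,"twist":0,"hand":-1},{"dx":0,"dy":0,"dz":1,"twist":0,"hand":-1},{"dx":0,"dy":0,"dz":1,"twist":0,"hand":-1},{"dx":0,"dy":0,"dz":1,"twist":0,"hand":-1},{"dx":0,"dy":0,"dz":0.7,"twist":0,"hand":-1}]'
python3 -m handwheel '[{"dx":-0.1,"dy":0,"dz":0,"twist":0,"hand":-1},{"dx":-0.1,"dy":0,"dz":0,"twist":0,"hand":-1},{"dx":-0.1,"dy":0,"dz":0,"twist":0,"hand":-1},{"dx":-0.1,"dy":0,"dz":0,"twist":0,"hand":-1},{"dx":-0.1,"dy":0,"dz":0,"twist":0,"hand":-1}]'
python3 - <<'E'
from h import *
s=bot.camera("scene"); t=bot.camera("top")
a=cv2.resize(s["image"][140:260,190:350],None,fx=4,fy=4,interpolation=2); cv2.imwrite("pics/s2.png",a)
E
```

```text
time_s: 3.22
tcp_pos: [0.4368, -0.0859, 0.141]
ee_rot: [-0.001, -0.331, 0.943, 0.0]
wrist_force: [-0.2, -0.3, 1.0]
gripper_width: 0.0005
grasp_force: 0.0
time_s: 3.63
tcp_pos: [0.447, -0.0785, 0.1436]
ee_rot: [0.001, -0.332, 0.943, -0.0]
wrist_force: [-0.5, 0.7, -0.2]
gripper_width: 0.0
grasp_force: 0.0
```

View pics/s2.png

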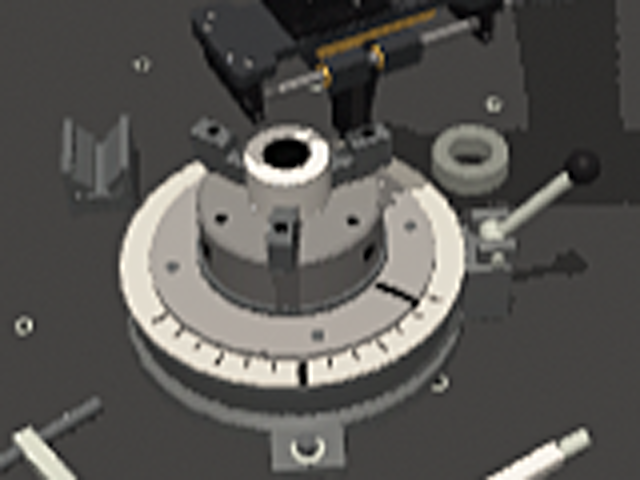

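The fingers stand behind jaw1 at about 23 mm from its centreline, so there are ~6 mm left to contact. The lever is up. I make contact slowly, then follow the arc.

```bash
python3 -m handwheel '[{"dx":-0.1,"dy":0,"dz":0.03,"twist":0,"hand":-1},{"dx":-0.1,"dy":0,"dz":0.03,"twist":0,"hand":-1},{"dx":-0.1,"dy":0,"dz":0,"twist":0,"hand":-1}]'
python3 -m handwheel '[{"dx":-0.1,"dy":0.03,"dz":0,"twist":0.45,"hand":-1},{"dx":-0.1,"dy":0.03,"dz":0,"twist":0.45,"hand":-1},{"dx":-0.1,"dy":0.03,"dz":0,"twist":0.45,"hand":-1},{"dx":-0.1,"dy":0.03,"dz":0,"twist":0.45,"hand":-1},{"dx":-0.1,"dy":0.03,"dz":0,"twist":0.45,"hand":-1}]'
python3 -m handwheel '[{"dx":-0.11,"dy":0.03,"dz":0,"twist":0.45,"hand":-1},{"dx":-0.11,"dy":0.03,"dz":0,"twist":0.45,"hand":-1},{"dx":-0.11,"dy":0.03,"dz":0,"twist":0.45,"hand":-1},{"dx":-0.11,"dy":0.03,"dz":0,"twist":0.45,"hand":-1},{"dx":-0.11,"dy":0.03,"dz":0,"twist":0.45,"hand":-1}]'
```

```text
time_s: 3.98
tcp_pos: [0.4502, -0.0751, 0.1413]
ee_rot: [-0.001, -0.333, 0.943, -0.0]
wrist_force: [-2.3, -6.0, 2.2]
gripper_width: 0.0007
grasp_force: 2.9
time_s: 4.4
tcp_pos: [0.4552, -0.0678, 0.1412]
ee_rot: [-0.003, -0.246, 0.969, -0.0]
wrist_force: [-4.8, -4.8, 4.3]
gripper_width: 0.0005
grasp_force: 3.0
time_s: 4.82
tcp_pos: [0.4631, -0.0603, 0.1409]
ee_rot: [-0.004, -0.157, 0.988, -0.0]
wrist_force: [-6.1, -1.1, 4.3]
gripper_width: 0.0004
grasp_force: 3.2
```

```bash
python3 -m handwheel '[{"dx":-0.12,"dy":0.03,"dz":0,"twist":0.45,"hand":-1},{"dx":-0.12,"dy":0.03,"dz":0,"twist":0.45,"hand":-1},{"dx":-0.12,"dy":0.03,"dz":0,"twist":0.45,"hand":-1},{"dx":-0.12,"dy":0.03,"dz":0,"twist":0.45,"hand":-1},{"dx":-0.12,"dy":0.03,"dz":0,"twist":0.45,"hand":-1}]'
python3 -m handwheel '[{"dx":-0.12,"dy":0.03,"dz":0,"twist":0.45,"hand":-1},{"dx":-0.12,"dy":0.03,"dz":0,"twist":0.45,"hand":-1},{"dx":-0.12,"dy":0.03,"dz":0,"twist":0.45,"hand":-1},{"dx":-0.06,"dy":0.02,"dz":0,"twist":0.25,"hand":-1},{"dx":0,"dy":0,"dz":0,"twist":0,"hand":-1}]'
cat > look.py <<'E'
from h import *
import sys
s=bot.camera("scene"); o=bot.get_obs()
C=np.array([.5027,-.1107])
p=o["tcp_pos"][:2]-C; q=o["ee_rot"]; yaw=np.degrees(np.arctan2(2*q[1]*q[2],2*q[1]**2-1))
r=np.hypot(*p); a=np.degrees(np.arctan2(p[1],p[0]))
print("tcp",o["tcp_pos"],"rad",r,"yaw-jaw",yaw%360-90,"pos-jaw",a-np.degrees(np.arcsin(.0185/r)),"vel",np.abs(o["joint_vel"]).max())
# dark index mark on platen: sample ring of radius 72..97 at z .068 in the scene view
g=cv2.cvtColor(s["image"],6).astype(np.float32)
def prof(R,z,th):
    P=np.array([[proj(s,[C[0]+rr*np.cos(t),C[1]+rr*np.sin(t),z]) for t in th] for rr in R],np.float32)
    return cv2.remap(g,P[...,0].copy(),P[...,1].copy(),1).mean(0)
th=np.radians(np.arange(-30,80,.5))
for n,R,z in(("index",np.linspace(.074,.096,8),.068),("zero",np.linspace(.110,.117,5),.0625)):
    v=prof(R,z,th); m=np.median(v)-v; i=m.argmax(); w=slice(max(i-8,0),i+9); k=np.clip(m[w]-10,0,None)
    print(n,np.degrees((th[w]*k).sum()/k.sum()).round(2),m[i])
cv2.imwrite(f"pics/{sys.argv[1]}.png",cv2.resize(s["image"][140:260,190:350],None,fx=4,fy=4,interpolation=2))
E
python3 look.py s3
```

```text
time_s: 5.23
tcp_pos: [0.4735, -0.054, 0.1406]
ee_rot: [-0.004, -0.068, 0.998, -0.0]
wrist_force: [-7.5, 0.8, 4.6]
gripper_width: 0.0005
grasp_force: 3.4
time_s: 5.65
tcp_pos: [0.4829, -0.0505, 0.1406]
ee_rot: [-0.003, -0.004, 1.0, -0.0]
wrist_force: [-4.3, 1.8, 1.4]
gripper_width: 0.0008
grasp_force: 2.5
tcp [ 0.48288754 -0.05052968  0.14057219] rad 0.06334825682348177 yaw-jaw 90.55217268677637 pos-jaw 91.24540459961887 vel 0.006412869041114208
index 31.07 159.43811
zero 15.8 213.55753
```

View pics/s3.png

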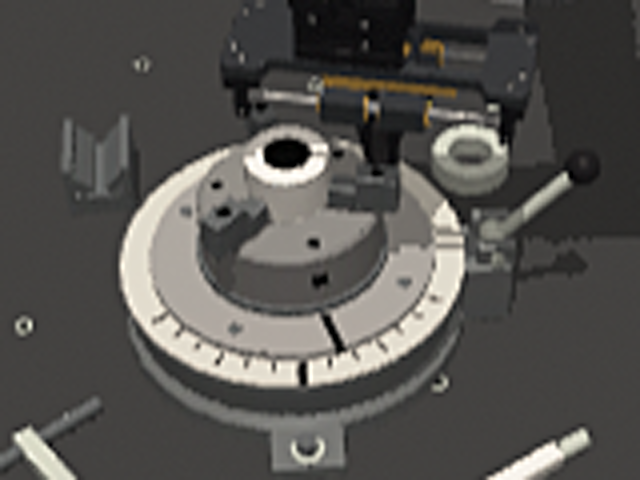

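The index mark, at (335,330), is still 15.3° counterclockwise of the zero line at (303,373). I go most of the way and measure again.

```bash
python3 -m handwheel '[{"dx":-0.11,"dy":0.03,"dz":0,"twist":0.45,"hand":-1},{"dx":-0.11,"dy":0.03,"dz":0,"twist":0.45,"hand":-1},{"dx":-0.11,"dy":0.03,"dz":0,"twist":0.45,"hand":-1},{"dx":-0.11,"dy":0.03,"dz":0,"twist":0.45,"hand":-1},{"dx":-0.11,"dy":0.03,"dz":0,"twist":0.45,"hand":-1}]'
python3 -m handwheel '[{"dx":-0.08,"dy":0.02,"dz":0,"twist":0.35,"hand":-1},{"dx":-0.05,"dy":0.01,"dz":0,"twist":0.2,"hand":-1},{"dx":0,"dy":0,"dz":0,"twist":0,"hand":-1}]'
python3 look.py s4
```

```text
time_s: 6.12
tcp_pos: [0.4936, -0.048, 0.1405]
ee_rot: [-0.003, 0.086, 0.996, -0.0]
wrist_force: [-7.0, 2.6, 2.8]
gripper_width: 0.0005
grasp_force: 3.4
time_s: 6.37
tcp_pos: [0.4971, -0.0478, 0.1405]
ee_rot: [-0.002, 0.107, 0.994, -0.0]
wrist_force: [-4.9, 4.1, 1.0]
gripper_width: 0.0004
grasp_force: 2.5
tcp [ 0.49700458 -0.04779101  0.14046253] rad 0.06316627435070618 yaw-jaw 77.70744309946033 pos-jaw 78.14280453389252 vel 0.0026874028982562825
index 17.65 161.8584
zero 15.8 213.40851
```

```bash
python3 -m handwheel '[{"dx":-0.05,"dy":0.01,"dz":0,"twist":0.2,"hand":-1},{"dx":-0.05,"dy":0.01,"dz":0,"twist":0.2,"hand":-1},{"dx":0,"dy":0,"dz":0,"twist":0,"hand":-1},{"dx":0,"dy":0,"dz":0,"twist":0,"hand":-1}]'
python3 look.py s5
python3 -m handwheel '[{"dx":0.1,"dy":0,"dz":0,"twist":0,"hand":-1},{"dx":0.3,"dy":0,"dz":0,"twist":0,"hand":-1},{"dx":0.3,"dy":0,"dz":0,"twist":0,"hand":-1},{"dx":0.3,"dy":0,"dz":0,"twist":0,"hand":-1},{"dx":0,"dy":0,"dz":-0.5,"twist":0,"hand":-1}]'
python3 look.py s6
```

```text
time_s: 6.75
tcp_pos: [0.4991, -0.0477, 0.1405]
ee_rot: [-0.002, 0.123, 0.992, 0.0]
wrist_force: [-3.8, 3.3, 1.3]
gripper_width: 0.0006
grasp_force: 2.6
tcp [ 0.49906004 -0.04767121  0.14046734] rad 0.06313380857202731 yaw-jaw 75.88213159785559 pos-jaw 76.26584952202043 vel 0.0007916945939891484
index 15.82 162.35077
zero 15.8 213.25693
time_s: 7.22
tcp_pos: [0.4789, -0.0434, 0.1499]
ee_rot: [-0.002, 0.123, 0.992, -0.0]
wrist_force: [0.2, -0.1, -0.8]
gripper_width: 0.0007
grasp_force: 0.0
tcp [ 0.48143478 -0.04333322  0.15289691] rad 0.07064341644729577 yaw-jaw 75.95033686835771 pos-jaw 92.33743638181983 vel 0.06167930598276636
index 15.82 162.61359
zero 15.8 213.60205
```

View pics/s6.png

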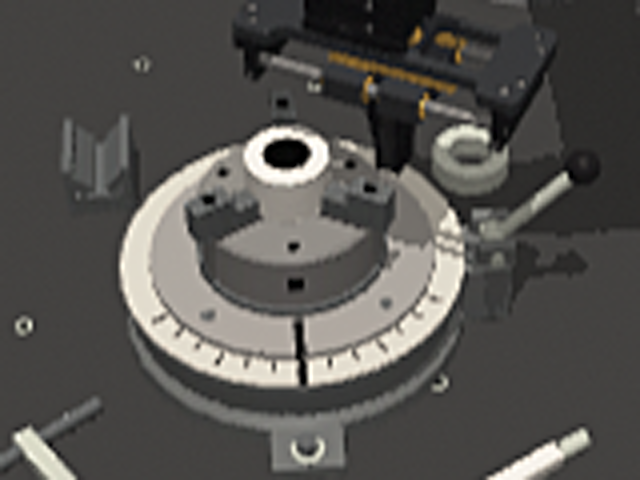

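The index mark now lines up with the zero line (15.82° against 15.80°) and stayed there when the fingers backed off. The scene crop shows both lines joined at (302,345), the lever still up, and the ball at (583,165). Next I lift, turn so tool y points along the lever, and go above the ball.

```bash
python3 -m handwheel '[{"dx":0,"dy":0,"dz":-0.8,"twist":0,"hand":-1},{"dx":0,"dy":0,"dz":-0.8,"twist":0,"hand":-1},{"dx":0,"dy":0,"dz":0,"twist":-0.93,"hand":-1},{"dx":0,"dy":0,"dz":0,"twist":-0.93,"hand":-1},{"dx":0,"dy":0,"dz":0,"twist":-0.93,"hand":-1}]' | head -2
python3 -m handwheel '[{"dx":0,"dy":0,"dz":0,"twist":-0.93,"hand":-1},{"dx":0,"dy":0,"dz":0,"twist":-0.93,"hand":-1},{"dx":0,"dy":0,"dz":0,"twist":-0.93,"hand":-1},{"dx":0,"dy":0,"dz":0,"twist":-0.93,"hand":-1},{"dx":0,"dy":0.5,"dz":0,"twist":0,"hand":-1}]' | head -2
python3 -m handwheel '[{"dx":0,"dy":1,"dz":0,"twist":0,"hand":-1},{"dx":0,"dy":1,"dz":0,"twist":0,"hand":-1},{"dx":0,"dy":1,"dz":0,"twist":0,"hand":-1},{"dx":0,"dy":1,"dz":0,"twist":0,"hand":-1},{"dx":0,"dy":1,"dz":0,"twist":0,"hand":-1}]' | head -2
python3 -m handwheel '[{"dx":0,"dy":1,"dz":0,"twist":0,"hand":-1},{"dx":0,"dy":0,"dz":0,"twist":0,"hand":-1},{"dx":0,"dy":0,"dz":0,"twist":0,"hand":-1}]'
python3 look.py s7
```

```text
time_s: 7.68
tcp_pos: [0.4817, -0.0433, 0.1839]
time_s: 8.1
tcp_pos: [0.4791, -0.0342, 0.1834]
time_s: 8.52
tcp_pos: [0.4512, 0.0638, 0.1835]
time_s: 8.77
tcp_pos: [0.446, 0.0827, 0.1835]
ee_rot: [0.0, -0.138, 0.99, 0.0]
wrist_force: [1.1, 0.1, -0.2]
gripper_width: 0.0004
grasp_force: 0.0
tcp [0.44612806 0.08206038 0.18344685] rad 0.2008903902575776 yaw-jaw 105.76280851968352 pos-jaw 101.07222263746087 vel 0.02340765571744528
index 15.82 169.33899
zero 15.81 220.08975
```

View pics/s7.png

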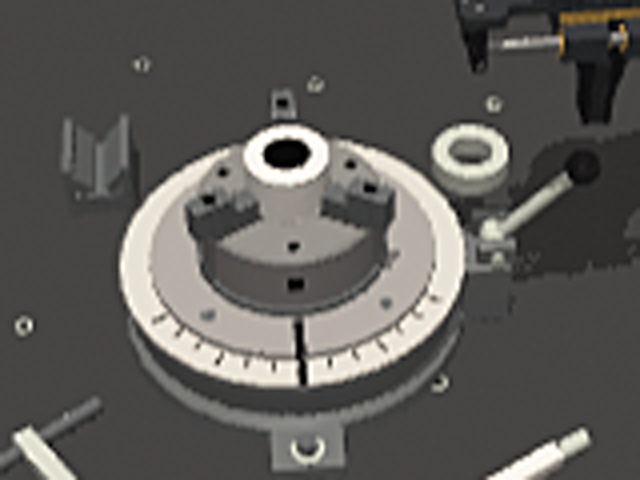

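The fingertips stand at (597,115), above the ball at (583,165), and the table is unchanged. I press along the ball's arc.

```bash
python3 -m handwheel '[{"dx":-0.1,"dy":0,"dz":0.7,"twist":0,"hand":-1},{"dx":0,"dy":0,"dz":0.5,"twist":0,"hand":-1},{"dx":0,"dy":0,"dz":0.2,"twist":0,"hand":-1},{"dx":0,"dy":0.1,"dz":0.2,"twist":0,"hand":-1},{"dx":0,"dy":0.1,"dz":0.2,"twist":0,"hand":-1}]'
python3 -m handwheel '[{"dx":0,"dy":0.16,"dz":0.2,"twist":0,"hand":-1},{"dx":0,"dy":0.14,"dz":0.2,"twist":0,"hand":-1},{"dx":0,"dy":0.12,"dz":0.2,"twist":0,"hand":-1},{"dx":0,"dy":0.1,"dz":0.2,"twist":0,"hand":-1}]'
```

```text
time_s: 9.23
tcp_pos: [0.4473, 0.0861, 0.1477]
ee_rot: [0.0, -0.136, 0.991, 0.0]
wrist_force: [-6.6, 6.4, 10.8]
gripper_width: 0.0008
grasp_force: 5.1
time_s: 9.57
tcp_pos: [0.4456, 0.0974, 0.1325]
ee_rot: [0.002, -0.137, 0.991, 0.001]
wrist_force: [-0.0, 2.2, 3.7]
gripper_width: 0.0006
grasp_force: 1.9
```

```bash
python3 -m handwheel '[{"dx":0,"dy":0.08,"dz":0.2,"twist":0,"hand":-1},{"dx":0,"dy":0.08,"dz":0.2,"twist":0,"hand":-1},{"dx":0,"dy":0.06,"dz":0.2,"twist":0,"hand":-1},{"dx":0,"dy":0.06,"dz":0.2,"twist":0,"hand":-1},{"dx":0,"dy":0.04,"dz":0.2,"twist":0,"hand":-1}]'
python3 -m handwheel '[{"dx":0,"dy":0.03,"dz":0.2,"twist":0,"hand":-1},{"dx":0,"dy":0.02,"dz":0.2,"twist":0,"hand":-1},{"dx":0,"dy":0,"dz":0.2,"twist":0,"hand":-1},{"dx":0,"dy":0,"dz":0.2,"twist":0,"hand":-1}]'
```

```text
time_s: 9.98
tcp_pos: [0.4445, 0.1045, 0.113]
ee_rot: [0.003, -0.137, 0.991, 0.002]
wrist_force: [-4.6, 9.1, 13.0]
gripper_width: 0.0005
grasp_force: 7.0
time_s: 10.32
tcp_pos: [0.4452, 0.106, 0.0975]
ee_rot: [0.004, -0.138, 0.99, 0.002]
wrist_force: [-0.3, 5.1, 9.1]
gripper_width: 0.0006
grasp_force: 4.2
```

```bash
python3 -m handwheel '[{"dx":0,"dy":0,"dz":0.15,"twist":0,"hand":-1},{"dx":0,"dy":0,"dz":0.15,"twist":0,"hand":-1},{"dx":0,"dy":0,"dz":0.15,"twist":0,"hand":-1}]'
python3 -m handwheel '[{"dx":0,"dy":0,"dz":0.1,"twist":0,"hand":-1},{"dx":0,"dy":0,"dz":0,"twist":0,"hand":-1}]'
```

```text
time_s: 10.57
tcp_pos: [0.4451, 0.1054, 0.0879]
ee_rot: [0.004, -0.137, 0.99, 0.002]
wrist_force: [0.4, 2.5, 5.5]
gripper_width: 0.0006
grasp_force: 2.1
time_s: 10.73
tcp_pos: [0.4431, 0.1036, 0.0844]
ee_rot: [0.001, -0.137, 0.991, 0.0]
wrist_force: [1.4, 0.6, 2.0]
gripper_width: 0.0001
grasp_force: 0.8
```

```bash
python3 -m handwheel '[{"dx":0,"dy":0,"dz":0.1,"twist":0,"hand":-1},{"dx":0,"dy":0,"dz":0,"twist":0,"hand":-1}]'
python3 look.py s8
```

```text
time_s: 10.9
tcp_pos: [0.4432, 0.1035, 0.0833]
ee_rot: [0.001, -0.137, 0.991, 0.0]
wrist_force: [-1.9, 1.5, 9.9]
gripper_width: 0.0002
grasp_force: 5.3
tcp [0.44315779 0.10352146 0.0833655 ] rad 0.22234232159867828 yaw-jaw 105.77876584204748 pos-jaw 100.76029614001959 vel 0.0035061419454480366
index 15.82 172.32959
zero 15.81 222.66866
```

View pics/s8.png

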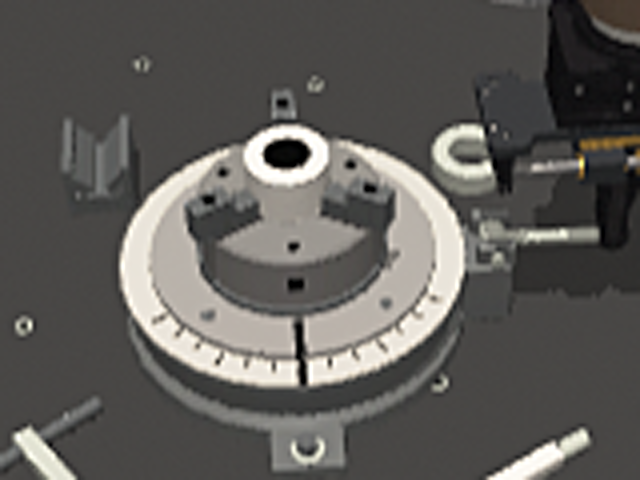

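The lever lies level with the table still at zero, and the height has stalled with the force rising, so the lever is at its stop. I give one more small press, lift off, and check the ball height numerically.

```bash
python3 -m handwheel '[{"dx":0,"dy":0,"dz":0.08,"twist":0,"hand":-1},{"dx":0,"dy":0,"dz":0,"twist":0,"hand":-1}]'
python3 -m handwheel '[{"dx":0,"dy":0,"dz":-0.3,"twist":0,"hand":-1},{"dx":0,"dy":0,"dz":-1,"twist":0,"hand":-1},{"dx":0,"dy":0,"dz":-1,"twist":0,"hand":-1},{"dx":0,"dy":0,"dz":-1,"twist":0,"hand":-1},{"dx":0,"dy":0,"dz":-1,"twist":0,"hand":-1}]'
python3 -m handwheel '[{"dx":0,"dy":0,"dz":-1,"twist":0,"hand":-1},{"dx":0,"dy":0,"dz":-1,"twist":0,"hand":-1},{"dx":0,"dy":0,"dz":0,"twist":0,"hand":-1},{"dx":0,"dy":0,"dz":0,"twist":0,"hand":-1},{"dx":0,"dy":0,"dz":0,"twist":0,"hand":-1}]'
python3 look.py s9
python3 - <<'E'
from h import *
s=bot.camera("scene"); g=cv2.cvtColor(s["image"],6)
u=np.array([np.cos(np.radians(105.8)),np.sin(np.radians(105.8))])
for q in(0,.7,.8,.85,.9,.95):
    a=.9-q; p=np.r_[np.array([.5027,-.1107])+u*(.14+.085*np.cos(a)),.062+.085*np.sin(a)]; x=proj(s,p); print(q,x.round(1),g[int(x[1]+.5),int(x[0]+.5)])
x=proj(s,p).astype(int); w=g[x[1]-25:x[1]+20,x[0]-20:x[0]+20]
m=(w<28).astype(np.uint8); n,_,st,ce=cv2.connectedComponentsWithStats(m)
for i in range(1,n):
    if st[i,4]>15: print(st[i], (ce[i]+[x[0]-20,x[1]-25]).round(1))
E
```

```text
time_s: 11.12
tcp_pos: [0.4433, 0.1036, 0.0829]
ee_rot: [0.001, -0.138, 0.99, -0.0]
wrist_force: [-5.5, 1.3, 20.5]
gripper_width: 0.0007
grasp_force: 9.8
time_s: 11.53
tcp_pos: [0.4409, 0.102, 0.1665]
ee_rot: [-0.002, -0.137, 0.991, -0.001]
wrist_force: [0.4, -0.1, 0.5]
gripper_width: 0.0005
grasp_force: 0.0
time_s: 11.95
tcp_pos: [0.4411, 0.1025, 0.2054]
ee_rot: [-0.002, -0.137, 0.991, -0.0]
wrist_force: [0.1, 0.2, -1.0]
gripper_width: 0.0005
grasp_force: 0.0
tcp [0.44117702 0.10247363 0.2052008 ] rad 0.22187400628168547 yaw-jaw 105.7034296030208 pos-jaw 101.31549331642921 vel 0.007938996717169317
index 15.82 172.46252
zero 15.81 222.61795
0 [333.3 180.4] 49
0.7 [342.6 192.9] 43
0.8 [342.8 195. ] 34
0.85 [342.8 196. ] 55
0.9 [342.6 197.1] 62
0.95 [342.4 198.2] 44
[18 22  7  7 22] [342.3 199.3]
```

The ball's image centre is (342.3,199.3), which matches the stop position (q = 0.95). The index still reads zero and the robot is clear, so I hand in.

```bash
python3 -c "
from workcell import bot
print(bot.close_job())"
```

```text
the job is handed in; nothing more can be done
None
```

The job is handed in: the rotary table measured within 0.1° of zero, the clamp lever is pressed down to its stop, the arm is clear, and no gauge or tool was touched; the hand-in returned no verdict.

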